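# Lock the access panel of the bench unit

### The arm

A 6-joint arm with a two-finger parallel gripper is mounted at the origin on a cart in front of the work surface, level with it; the furniture and walls round the work are solid. World frame = base frame: x ahead of the robot, y to its left, z up, the work surface at z = 0. Lengths are in m, angles in rad, forces in N, time in s.
With the tool pointing down it reaches from about 0.375 to 0.975 m from the base axis. Payload 3.8 kg.
Tool frame: the origin (TCP) lies at the very end of the fingers, on their centre line; the grasp point (between the pads) lies 19 mm behind it; z points along the fingers, y is the line along which they close (so a half turn about z gives the same grasp; the last joint's range is limited). The gripper opens to 85 mm and grips with 20 to 120 N. Pads are 22 mm wide; open, the fingers measure 114 mm over their backs; the gripper's body (76 mm by 85 mm) begins 54 mm behind the grasp point. The pads swing forward as they close: fully open they stand 13 mm farther back than shut.
Start: joints at [-1.183, 0.264, 1.604, -0, 1.274, -0.037], TCP at [0.278, -0.615, 0.231] pointing down, gripper open.
Joint ranges: [-2.63, 2.63], [-0.94, 2.18], [0.31, 2.57], [-1.31, 4.45], [0, 2.66], [-2.55, 2.55]. Speed limits (rad/s): [2.57, 2.57, 3.14, 3.14, 3.14, 3.14].

### API

Orientations are given as a rotation vector (axis times angle).
In Python, from workcell import read_state, read_camera, calibration, finish_job gives the robot as it stands.
- The arm moves only by the tool step_arm, never from a script. Its argument "commands" is a list of rows, each an object of numbers: "fingers": the gripper's target within -1 to 1 (shut at 1, half-way at 0, fully open at -1); "dx", "dy", "dz": the shift along the tool's x, y, z in m; "roll": the turn about the tool's z in degrees. In form: [{"fingers": .., "dx": .., "dy": .., "dz": .., "roll": ..}, ...]. A call has 1 to 8 rows; each row is the pose to reach, as a shift and turn from the pose commanded when the call began, along the tool's axes at that moment; what a row does not reach only later rows make up. A row lasts 1/8 s, in which the tool goes at most 62.5 mm and 10.7 degrees, less where a joint would pass 70% of its speed; a pose out of reach is approached as far as the arm can. A call with a gripper value outside its range is refused whole. The fingers move at their own pace and stop on an object; "squeeze" is the grip in N (left out, the last holds). Time passes only in rows, so rows that repeat a pose let the fingers close. It gives the time, the measured TCP pose, the force, the opening and the grip force at its end, in the units of the state.
- read_state(): the state, without advancing time (a new reading comes with each control period).
- read_camera(name): name is "side" or "top" or "wrist"; returns (picture, depth): 400x640x3 uint8, blue, green, red; 400x640 float32, m along the optical axis (not along the pixel's ray), 0 where there is no reading.
- calibration(name): a dict with "intrinsics" (3x3 intrinsics, pixels), "k1" (the pictures are not rectified: a ray, as slopes to the right and down, at radius r is drawn at 1 + k1 r^2 times it, then the intrinsics apply), "world_to_cam" (4x4, takes a point from world to camera coordinates). Camera axes: x right, y up, looking along -z (the intrinsics and any distortion apply to the point x, -y, -z); pixel columns grow to the right and rows downward; lengths in m; the calibration is good to about 2 mm. A picture is of the moment at which its call begins: read the wrist's pose just before it. calibration takes no time and is no camera call; for the wrist camera it gives the pose at the moment of the call.
- finish_job(): hands the job in; it is judged then, once.
The state is a dict: "time": time; "q": joint angles; "joint_vel": joint speeds; "joint_torque": joint torques, N m; "tool_pos": TCP position; "tcp_rot": TCP orientation; "wrist_force": force on the tool from outside, world axes, zero at the start; "torque": the same for the moment, N m; "width": opening from 0.0 (shut) to 1.0 (fully open); "grip_force": force on a finger pad.
Only numpy, scipy, OpenCV 4.12 (cv2) and the standard library are available. Lean on these libraries where they do the work, as an engineer would, in place of code of your own. Each camera call takes 0.05 s, during which the arm holds its last target. There are 200 camera calls.

### The job

The access panel on top of the bench unit is standing ajar. With your fingertips set in the wide slot of its quarter-turn fastener, press the panel down flush and, keeping it pressed, turn the fastener clockwise all the way to its stop, so that the panel stays down by itself when you let go. Do not lift the panel, and leave the bottle, the tape roll and the pen where they are.

Things in the scene. Friction and masses are not known exactly. Their poses are not given: they have to be found in the camera images.
- unit: white instrument case, 240 (x) x 220 (y) x 90 mm high, fixed on the worktop, with a grey hinged panel as its top. Origin: centre of its underside; -x is its front (towards the robot), z up. The panel is 5 mm thick, its top face 97 mm above the origin when shut, hinged on a far-edge line along y at x = +115, z = 92 mm
- slot (a point): centre of the slot floor in the fastener's 100 mm round head, on the turning axis. Slot along this y, 38 wide, 16 mm deep, open at its ends, between D-shaped cheeks reaching 47 mm from the axis; z up; turns with it. Panel shut: at x = -70, z = 102 mm from the unit's origin; ajar: 20 to 35 mm higher and leaning. Shut fingers press the floor 30 mm off-axis (either end) and push the wall round an arc
- panel_edge (a point): middle of the panel's free front edge, on its upper face, 235 mm from the hinge line
- panel (a joint): opening angle of the panel, rad: 0 = shut flush, on a rigid seat; stands ajar at about 0.12 to 0.17 on a spring. Pressing it shut at the fastener takes up to about 5 N; 8 to 15 N holds it down surely. Unlocked it springs up again; locked it stays at about 0.01
- cam (a joint): turn of the fastener, rad, clockwise from above: 0 = open (slot along the unit's y), 1.571 = locked, at a stop (slot along the unit's x). Stays where left; takes about 0.05 to 0.1 N m. A tongue below swings under a keeper in the case: from 0.4 to the stop the panel must be pressed flush, or the tongue strikes it and jams
- bottle_mid (a point): centre of a pale reagent bottle with a blue cap, 52 mm wide, 86 mm tall, standing to the left of the unit; bystander
- tape: roll of tape lying flat to the right of the unit, 73 mm across, 19 mm high, origin at the centre of its underside; bystander
- pen: marker pen lying on the worktop in front of the unit, 14 x 128 x 16 mm, long along its y, origin at the centre of its underside; bystander

How it is judged:
On the way, in this order (a step that is already met when the one before it is completed fails the run):
1. the panel is pressed down flush (under 0.03 rad) (value of joint panel below 0.03 rad), for 0.1 s.
2. the fastener is turned to its stop with the panel flush and the fingers at the fastener (within 60 mm of its axis) (value of joint cam above 1.4 rad and value of joint panel below 0.035 rad and horizontal distance between the grasp point and slot below 0.06 m), for 0.2 s.
At the end, for the whole second after the job is handed in: the fastener stands within 10 degrees of its locked stop (over 1.40 rad), the panel stays down by itself (under 0.035 rad) and still, and the bottle, tape roll and pen are within 30 mm of where they stood (value of joint cam above 1.4 rad and value of joint panel below 0.035 rad and velocity of joint panel below 0.05 rad/s and distance of each of bottle_mid, tape, pen from where it was at the start of the episode below 0.03 m); the robot touches nothing.
It fails at once if the panel is lifted open (over 0.35 rad) (value of joint panel above 0.35 rad).
It fails at once if the bottle, tape roll or pen is lifted off the worktop (height (world z) of bottle_mid above 0.063 m or height (world z) of any of tape, pen above 0.02 m).
It fails at once if the bottle is tipped over (angle between bottle_mid's own z axis and vertical above 0.5 rad).
It fails at once if a bystander is knocked away (over 50 mm) (distance of any of bottle_mid, tape, pen from where it was at the start of the episode above 0.05 m).
It also fails if it takes over 50 s, if anything falls off the work surface, if the arm or the gripper's body presses on something with over 40 N, if the wrist force passes 120 N, or if a joint passes its speed limit or range.

## Working session

There is one attempt and no reset: what is moved stays moved. The work goes in short steps, Python scripts to look and compute and a tool call to move; the robot and the scene stay as the last step left them, time stands still between calls to the robot, and variables do not carry over. Pictures are saved under pics/ and viewed, at most 10 in all, crops included, and the job is handed in when it is done.

Besides the shell and the picture viewer there is one more tool, called after ">>>" by a JSON object that holds its "method" and its "body". step_arm: Moves the arm, as the interface text tells. Its arguments: {"type":"object","properties":{"commands":{"type":"array","items":{"type":"object","properties":{"fingers":{"type":"number"},"dx":{"type":"number"},"dy":{"type":"number"},"dz":{"type":"number"},"roll":{"type":"number"}}}},"squeeze":{"type":"number"}},"required":["commands"]}

```bash
mkdir -p pics; cat > h.py <<'E'
import numpy as np,cv2
from workcell import *
def pts(name):
    c=calibration(name); im,d=read_camera(name)
    K=np.array(c["intrinsics"]);W=np.array(c["world_to_cam"])
    v,u=np.mgrid[0:400,0:640].astype(np.float32)
    p=cv2.undistortPoints(np.stack([u.ravel(),v.ravel()],1)[:,None].astype(np.float64),K,np.array([c["k1"],0,0,0,0.]))[:,0]
    d=d.astype(float);z=d.ravel()
    P=np.stack([p[:,0]*z,-p[:,1]*z,-z],1)
    P=(P-W[:3,3])@W[:3,:3]
    P[z==0]=np.nan
    return im,P.reshape(400,640,3)
E
python3 - <<'E'
from h import *
s=read_state();print(s['tool_pos'],s['tcp_rot'],s['time'])
for n in("top","side"):
    im,P=pts(n);np.save(f"{n}.npy",P);cv2.imwrite(f"pics/{n}0.png",im)
    for v in range(40,400,60):print(n,v,[tuple(np.round(P[v,u],3)) for u in range(80,640,120)])
E
```

```text
[ 0.27790741 -0.61432593  0.22995373] [-3.06880041e+00 -6.61808726e-01  6.50738148e-04] 0.0
top 40 [(np.float64(0.772), np.float64(0.479), np.float64(0.406)), (np.float64(1.002), np.float64(0.437), np.float64(-0.001)), (np.float64(0.925), np.float64(0.109), np.float64(0.134)), (np.float64(1.007), np.float64(-0.203), np.float64(0.001)), (np.float64(1.02), np.float64(-0.528), np.float64(-0.001))]
top 100 [(np.float64(0.68), np.float64(0.482), np.float64(0.385)), (np.float64(0.833), np.float64(0.425), np.float64(-0.002)), (np.float64(0.825), np.float64(0.109), np.float64(0.025)), (np.float64(0.841), np.float64(-0.199), np.float64(-0.001)), (np.float64(0.747), np.float64(-0.361), np.float64(0.25))]
top 160 [(np.float64(0.585), np.float64(0.481), np.float64(0.369)), (np.float64(0.672), np.float64(0.414), np.float64(-0.001)), (np.float64(0.677), np.float64(0.106), np.float64(-0.0)), (np.float64(0.682), np.float64(-0.196), np.float64(0.001)), (np.float64(0.635), np.float64(-0.37), np.float64(0.222))]
top 220 [(np.float64(0.49), np.float64(0.481), np.float64(0.354)), (np.float64(0.518), np.f
[... 1969 characters left out ...]
4), np.float64(0.051)), (np.float64(1.027), np.float64(0.044), np.float64(0.278))]
side 280 [(np.float64(0.563), np.float64(-0.415), np.float64(0.428)), (np.float64(0.405), np.float64(-0.173), np.float64(-0.001)), (np.float64(0.672), np.float64(-0.114), np.float64(0.096)), (np.float64(0.89), np.float64(0.036), np.float64(0.032)), (np.float64(1.039), np.float64(-0.058), np.float64(0.252))]
side 340 [(np.float64(0.612), np.float64(-0.457), np.float64(0.43)), (np.float64(0.698), np.float64(-0.412), np.float64(0.428)), (np.float64(0.707), np.float64(-0.184), np.float64(0.002)), (np.float64(0.915), np.float64(-0.123), np.float64(0.072)), (np.float64(1.039), np.float64(-0.164), np.float64(0.256))]
```

View pics/top0.png

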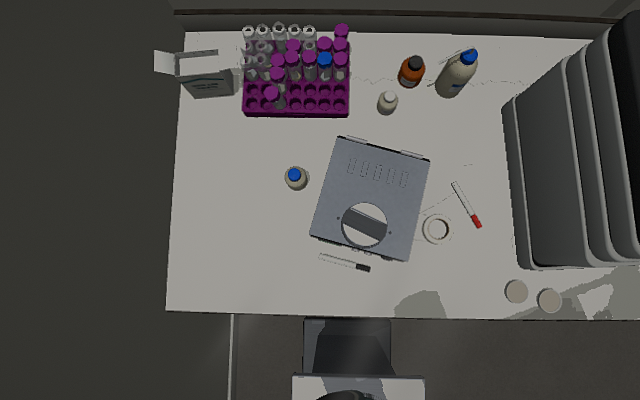

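View pics/side0.png

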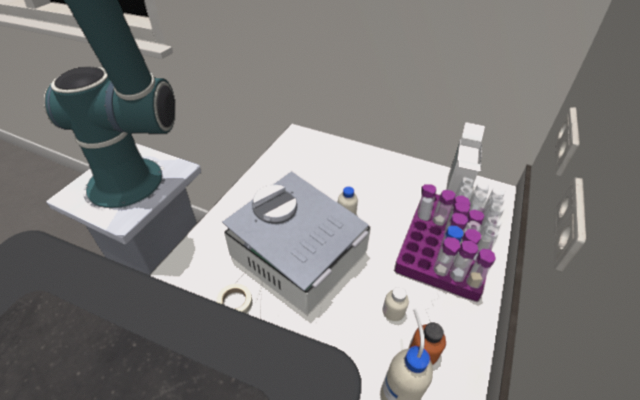

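The top view shows the unit centred near (370,198), turned about 14° clockwise. The fastener is at (364,225), with its slot running from (343,212) to (387,238). The pen is at (345,263), the tape at (437,229) and the bottle at (295,178). The side view shows the same layout, with the fastener at (275,203).

```bash
python3 - <<'E'
from h import *
P=np.load("top.npy");im=cv2.imread("pics/top0.png")
# panel: pixels in quad, fit plane robustly
m=np.zeros((400,640),np.uint8);cv2.fillPoly(m,[np.array([(345,145),(422,165),(402,252),(318,230)])],1)
cv2.circle(m,(364,225),30,0,-1);Q=P[m>0];Q=Q[np.isfinite(Q).all(1)&(Q[:,2]>.07)]
for _ in range(5):
    A=np.c_[Q[:,:2],np.ones(len(Q))];c=np.linalg.lstsq(A,Q[:,2],rcond=None)[0];r=Q[:,2]-A@c;Q=Q[abs(r)<max(.004,2*r.std())] 
print("plane",c,"tilt",np.hypot(c[0],c[1]),"dir yaw of descent",np.degrees(np.arctan2(-c[1],-c[0])),r.std())
# all panel pts
h=P[...,2]-(P[...,:2]@c[:2]+c[2])
for n,cond in(("panel",(abs(h)<.004)&(P[...,2]>.08)),("cheek",(h>.012)&(h<.03)&(P[...,2]>.08))):
    mk=np.zeros((400,640),np.uint8);mk[130:270,300:440]=cond[130:270,300:440]
    X=P[mk>0]; 
    rc=cv2.minAreaRect((X[:,:2]*1000).astype(np.float32));print(n,len(X),rc,X.mean(0),cv2.boxPoints(rc).round())
    if n=="cheek":
        k,l,st,ce=cv2.connectedComponentsWithStats(mk)
        for i in range(1,k):
            if st[i,4]>60:
                Y=P[l==i];print(st[i,4],Y.mean(0),h[l==i].mean(),cv2.minAreaRect((Y[:,:2]*1000).astype(np.float32)))
        print(cv2.minEnclosingCircle((X[:,:2]*1000).astype(np.float32)))
# row corner positions
for u,v in((343,212),(387,238),(364,225),(345,263),(437,229),(295,178),(313,234),(407,259)):print((u,v),P[v,u].round(3))
E
```

```text
plane [-0.12189497  0.03242255  0.18095792] tilt 0.12613328631510484 dir yaw of descent -14.895084660813907 0.0014597482383792522
panel 8727 ((575.6820068359375, -13.292755126953125), (220.86512756347656, 243.57675170898438), 75.67504119873047) [ 0.5784035  -0.01406168  0.11001155] [[ 430.  -90.]
 [ 666. -150.]
 [ 721.   64.]
 [ 485.  124.]]
cheek 810 ((508.5633544921875, 3.307464599609375), (83.60034942626953, 93.61959075927734), 65.85917663574219) [0.50754732 0.00434715 0.13996859] [[449. -16.]
 [534. -54.]
 [568.  22.]
 [483.  61.]]
400 [ 0.53505087 -0.00873762  0.1360663 ] 0.020611684804480623 ((537.8380126953125, -10.107109069824219), (83.63435363769531, 29.127031326293945), 64.71546173095703)
410 [0.48071459 0.01711278 0.14377571] 0.020859640036273896 ((478.62896728515625, 16.98617172241211), (83.39263916015625, 27.885395050048828), 65.21903228759766)
((508.3905334472656, 4.199923992156982), 47.34602355957031)
(343, 212) [0.535 0.05  0.118]
(387, 238) [ 0.48  -0.046  0.12 ]
(364, 225) [0.507 0.004 0.123]
(345, 263) [0.421 0.04  0.012]
(437, 229) [ 0.509 -0.186 -0.   ]
(295, 178) [0.614 0.16  0.083]
(313, 234) [0.485 0.113 0.125]
(407, 259) [ 0.436 -0.088  0.126]
```

```bash
cat >> h.py <<'E'
from scipy.spatial.transform import Rotation as R
def go(wps):
    """world waypoints (x,y,z,yaw of tool x deg) -> tool-frame rows from the current pose"""
    s=read_state();M=R.from_rotvec(s['tcp_rot']).as_matrix();p=np.array(s['tool_pos'])
    y0=np.degrees(np.arctan2(M[1,0],M[0,0]));print("t",round(s['time'],2),"p",p.round(4),"yaw",y0.round(1),"F",np.round(s['wrist_force'],1))
    for x,y,z,w in wps:
        d=M.T@(np.array([x,y,z])-p);print("dx %.4f dy %.4f dz %.4f roll %.1f"%(*d,-((w-y0+180)%360-180)))
E
python3 - <<'E'
from h import *
P=np.load("top.npy")
X=P[(P[...,1]<-.2)&(P[...,1]>-.75)&(P[...,2]>.03)&(P[...,0]>.1)&(P[...,0]<.5)]
for a in np.arange(.2,.5,.04):
    q=X[(X[:,0]>=a)&(X[:,0]<a+.04)]
    if len(q):print(a.round(2),len(q),"zmax",q[:,2].max().round(3),"ymax",q[:,1].max().round(3))
go([(.29,-.5,.24,70),(.30,-.35,.24,110),(.36,-.18,.24,155),(.45,-.06,.24,155),(.5,.0,.24,155)])
E
```

```text
0.4 811 zmax 0.269 ymax -0.377
0.44 2548 zmax 0.389 ymax -0.375
0.48 1309 zmax 0.395 ymax -0.374
t 0.1 p [ 0.2779 -0.6144  0.2301] yaw 24.3 F [-0.2 -0.7 -1.4]
dx 0.0581 dy -0.0993 dz -0.0097 roll -45.7
dx 0.1291 dy -0.2318 dz -0.0094 roll -85.7
dx 0.2538 dy -0.3620 dz -0.0092 roll -130.7
dx 0.3853 dy -0.4342 dz -0.0090 roll -130.7
dx 0.4556 dy -0.4683 dz -0.0089 roll -130.7
```

>>> {"method": "step_arm", "body": {"commands": [{"fingers": 1, "dx": 0.03, "dy": -0.05, "dz": -0.01, "roll": -10}, {"fingers": 1, "dx": 0.058, "dy": -0.1, "dz": -0.01, "roll": -20}, {"fingers": 1, "dx": 0.08, "dy": -0.145, "dz": -0.01, "roll": -30}, {"fingers": 1, "dx": 0.105, "dy": -0.19, "dz": -0.01, "roll": -40}, {"fingers": 1, "dx": 0.129, "dy": -0.232, "dz": -0.01, "roll": -50}, {"fingers": 1, "dx": 0.165, "dy": -0.275, "dz": -0.01, "roll": -60}, {"fingers": 1, "dx": 0.2, "dy": -0.31, "dz": -0.01, "roll": -70}, {"fingers": 1, "dx": 0.24, "dy": -0.35, "dz": -0.01, "roll": -80}]}}

```text
time: 1.1
tool_pos: [0.3526, -0.1957, 0.2411]
tcp_rot: [1.921, 2.485, 0.0]
wrist_force: [1.5, -0.6, 0.4]
width: -0.001
grip_force: 0.0
```

```bash
python3 - <<'E'
from h import *
go([(.36,-.18,.24,155),(.45,-.06,.23,155),(.46,-.02,.20,155)])
E
```

```text
t 1.1 p [ 0.3526 -0.1957  0.2411] yaw 104.6 F [ 1.5 -0.6  0.4]
dx 0.0133 dy 0.0111 dz 0.0011 roll -50.4
dx 0.1068 dy 0.1285 dz 0.0111 roll -50.4
dx 0.1430 dy 0.1482 dz 0.0411 roll -50.4
```

>>> {"method": "step_arm", "body": {"commands": [{"fingers": 1, "dx": 0.03, "dy": 0.04, "dz": 0.0, "roll": -10}, {"fingers": 1, "dx": 0.06, "dy": 0.08, "dz": 0.0, "roll": -20}, {"fingers": 1, "dx": 0.09, "dy": 0.12, "dz": 0.01, "roll": -30}, {"fingers": 1, "dx": 0.12, "dy": 0.15, "dz": 0.02, "roll": -40}, {"fingers": 1, "dx": 0.132, "dy": 0.18, "dz": 0.03, "roll": -50.4}, {"fingers": 1, "dx": 0.132, "dy": 0.18, "dz": 0.03, "roll": -50.4}, {"fingers": 1, "dx": 0.132, "dy": 0.18, "dz": 0.03, "roll": -50.4}]}}

```text
time: 1.98
tool_pos: [0.4936, -0.0249, 0.2109]
tcp_rot: [-0.689, -3.064, 0.001]
wrist_force: [-0.5, -0.3, 0.6]
width: -0.002
grip_force: 0.0
```

```bash
python3 - <<'E'
from h import *
im,P=pts("wrist");cv2.imwrite("pics/w1.png",im);np.save("w1.npy",P)
c=[-0.12189497,0.03242255,0.18095792]
h=P[...,2]-(P[...,:2]@c[:2]+c[2])
near=np.hypot(P[...,0]-.508,P[...,1]-.004)<.06
mk=((h>.014)&(h<.03)&near).astype(np.uint8);mk=cv2.morphologyEx(mk,cv2.MORPH_OPEN,np.ones((5,5)))
k,l,st,ce=cv2.connectedComponentsWithStats(mk)
for i in range(1,k):
    if st[i,4]>300:
        Y=P[l==i];print(st[i],Y.mean(0),cv2.minAreaRect((Y[:,:2]*1000).astype(np.float32)))
X=P[mk>0];print(cv2.minEnclosingCircle((X[:,:2]*1000).astype(np.float32)))
go([(.495,-.023,.18,155)])
E
```

```text
[ 302  151  116   41 3502] [0.47955201 0.01375896 0.14526097] ((478.47613525390625, 14.593074798583984), (82.76976776123047, 28.512676239013672), 65.13768005371094)
[ 330  232   82   36 1962] [ 0.53712892 -0.0017264   0.13714986] ((542.1412963867188, -2.294219970703125), (64.08284759521484, 29.292245864868164), 66.04844665527344)
((508.27801513671875, 1.4569250345230103), 47.368873596191406)
t 2.02 p [ 0.4937 -0.0252  0.2112] yaw 154.6 F [-0.7  0.3  0.1]
dx -0.0002 dy 0.0026 dz 0.0312 roll -0.4
```

View pics/w1.png

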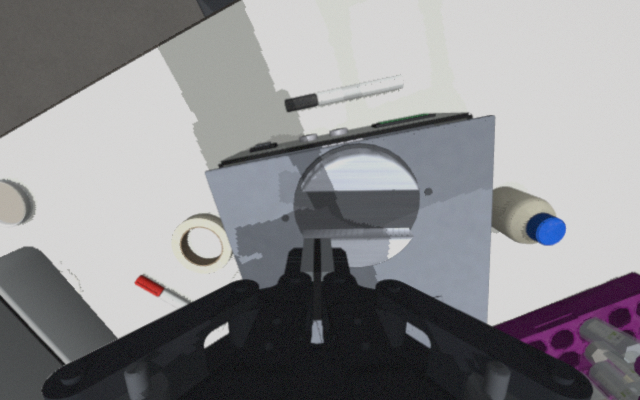

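The wrist view shows the fastener at (358,205), its slot running nearly level from about (297,212) to (420,210). The shut fingertips at (318,245) hang above its right-near end. I'll go down into the slot.

>>> {"method": "step_arm", "body": {"commands": [{"fingers": 1, "dz": 0.04, "dy": 0.0, "roll": 0}, {"fingers": 1, "dz": 0.075}, {"fingers": 1, "dz": 0.08}, {"fingers": 1, "dz": 0.086}, {"fingers": 1, "dz": 0.09}, {"fingers": 1, "dz": 0.094}]}}

```text
invalid input
```

>>> {"method": "step_arm", "body": {"commands": [{"fingers": 1, "dx": 0, "dy": 0, "dz": 0.04, "roll": 0}, {"fingers": 1, "dx": 0, "dy": 0, "dz": 0.075, "roll": 0}, {"fingers": 1, "dx": 0, "dy": 0, "dz": 0.08, "roll": 0}, {"fingers": 1, "dx": 0, "dy": 0, "dz": 0.086, "roll": 0}, {"fingers": 1, "dx": 0, "dy": 0, "dz": 0.09, "roll": 0}, {"fingers": 1, "dx": 0, "dy": 0, "dz": 0.094, "roll": 0}]}}

```text
time: 2.78
tool_pos: [0.4951, -0.025, 0.1185]
tcp_rot: [0.687, 3.064, 0.0]
wrist_force: [-3.0, -0.0, 3.1]
width: 0.004
grip_force: 1.3
```

>>> {"method": "step_arm", "body": {"commands": [{"fingers": 1, "dx": 0, "dy": 0, "dz": 0.004, "roll": 0}, {"fingers": 1, "dx": 0, "dy": 0, "dz": 0.008, "roll": 0}, {"fingers": 1, "dx": 0, "dy": 0, "dz": 0.011, "roll": 0}, {"fingers": 1, "dx": 0, "dy": 0, "dz": 0.013, "roll": 0}, {"fingers": 1, "dx": 0, "dy": 0, "dz": 0.014, "roll": 0}, {"fingers": 1, "dx": 0, "dy": 0, "dz": 0.014, "roll": 0}]}}

```text
time: 3.52
tool_pos: [0.4944, -0.0247, 0.1032]
tcp_rot: [0.687, 3.065, 0.0]
wrist_force: [-1.7, -0.6, 2.4]
width: -0.0
grip_force: 1.5
```

>>> {"method": "step_arm", "body": {"commands": [{"fingers": 1, "dx": 0, "dy": 0, "dz": 0.001, "roll": 0}, {"fingers": 1, "dx": 0, "dy": 0, "dz": 0.002, "roll": 0}, {"fingers": 1, "dx": 0, "dy": 0, "dz": 0.002, "roll": 0}]}}

```text
time: 3.9
tool_pos: [0.4949, -0.0248, 0.1019]
tcp_rot: [0.687, 3.064, 0.0]
wrist_force: [-3.3, -1.1, 6.9]
width: -0.001
grip_force: 3.4
```

>>> {"method": "step_arm", "body": {"commands": [{"fingers": 1, "dx": 0, "dy": 0, "dz": 0.001, "roll": 0}, {"fingers": 1, "dx": 0, "dy": 0, "dz": 0.001, "roll": 0}]}}

```text
time: 4.15
tool_pos: [0.4956, -0.0249, 0.1018]
tcp_rot: [0.686, 3.063, 0.0]
wrist_force: [-3.1, -1.9, 10.8]
width: 0.002
grip_force: 5.4
```

```bash
python3 - <<'E'
from h import *
im,P=pts("top");np.save("t2.npy",P)
m=np.zeros((400,640),np.uint8);cv2.fillPoly(m,[np.array([(345,145),(422,165),(412,205),(328,185)])],1)
Q=P[m>0];Q=Q[np.isfinite(Q).all(1)&(Q[:,2]>.07)&(Q[:,2]<.13)]
for _ in range(5):
    A=np.c_[Q[:,:2],np.ones(len(Q))];c=np.linalg.lstsq(A,Q[:,2],rcond=None)[0];r=Q[:,2]-A@c;Q=Q[abs(r)<max(.003,2*r.std())]
print(c,len(Q),np.hypot(c[0],c[1]))
s=read_state();print(s['tool_pos'],s['wrist_force'],s['torque'],s['q'])
C=np.array([.5055,.0035])
w=[]
for a in range(10,91,10):   # clockwise turn from now
    f=np.radians(-117-a);w.append((C[0]+.030*np.cos(f),C[1]+.030*np.sin(f),.1005,154.6-a))
go(w)
E
```

```text
[9.45040936e-05 9.67942612e-04 9.61064671e-02] 2662 0.0009725450757547841
[ 0.49559128 -0.02494039  0.10184027] [-3.0685878  -1.79267269 10.30075847] [-0.26547415  0.63998018  0.07092847] [-1.00326657e-01  4.56360586e-02  2.10995946e+00 -2.67191588e-04
  9.83403181e-01 -1.23031393e+00]
t 4.2 p [ 0.4956 -0.0249  0.1018] yaw 154.8 F [-3.1 -1.8 10.3]
dx 0.0093 dy 0.0006 dz 0.0013 roll 10.2
dx 0.0143 dy 0.0021 dz 0.0013 roll 20.2
dx 0.0190 dy 0.0044 dz 0.0013 roll 30.2
dx 0.0231 dy 0.0076 dz 0.0013 roll 40.2
dx 0.0267 dy 0.0114 dz 0.0013 roll 50.2
dx 0.0296 dy 0.0158 dz 0.0013 roll 60.2
dx 0.0317 dy 0.0206 dz 0.0013 roll 70.2
dx 0.0329 dy 0.0256 dz 0.0013 roll 80.2
dx 0.0332 dy 0.0309 dz 0.0013 roll 90.2
```

>>> {"method": "step_arm", "body": {"commands": [{"fingers": 1, "dx": 0.005, "dy": 0.001, "dz": 0, "roll": 5}, {"fingers": 1, "dx": 0.0075, "dy": 0.0014, "dz": 0, "roll": 10}, {"fingers": 1, "dx": 0.01, "dy": 0.002, "dz": 0, "roll": 15}, {"fingers": 1, "dx": 0.0126, "dy": 0.003, "dz": 0, "roll": 20}, {"fingers": 1, "dx": 0.015, "dy": 0.004, "dz": 0, "roll": 25}, {"fingers": 1, "dx": 0.0173, "dy": 0.0052, "dz": 0, "roll": 30}]}}

```text
time: 4.95
tool_pos: [0.4828, -0.0137, 0.1019]
tcp_rot: [1.458, 2.777, 0.0]
wrist_force: [-1.9, -4.9, 8.9]
width: -0.001
grip_force: 4.4
```

```bash
cat >> h.py <<'E'
def cheek():
    im,P=pts("top");X=P[(abs(P[...,0]-.506)<.06)&(abs(P[...,1]-.003)<.06)]
    mk=((P[...,2]>.112)&(P[...,2]<.125)&(np.hypot(P[...,0]-.506,P[...,1]-.003)<.052)).astype(np.uint8)
    k,l,st,ce=cv2.connectedComponentsWithStats(mk)
    for i in range(1,k):
        if st[i,4]>100:
            Y=P[l==i];print(st[i,4],Y.mean(0).round(4),cv2.minAreaRect((Y[:,:2]*1000).astype(np.float32)))
    cv2.imwrite("pics/now.png",cv2.resize(im[120:280,290:450],None,fx=3,fy=3))
E
python3 - <<'E'
from h import *
cheek()
C=np.array([.5055,.0035]);
go([(C[0]+.030*np.cos(np.radians(-117-a)),C[1]+.030*np.sin(np.radians(-117-a)),.1005,154.6-a) for a in range(40,101,10)])
E
```

```text
t 5.0 p [ 0.4827 -0.0134  0.1019] yaw 124.4 F [-2.7 -4.2  9.3]
dx 0.0070 dy -0.0010 dz 0.0014 roll 9.8
dx 0.0120 dy 0.0004 dz 0.0013 roll 19.8
dx 0.0167 dy 0.0028 dz 0.0013 roll 29.8
dx 0.0209 dy 0.0059 dz 0.0013 roll 39.8
dx 0.0245 dy 0.0097 dz 0.0013 roll 49.8
dx 0.0274 dy 0.0140 dz 0.0013 roll 59.8
dx 0.0295 dy 0.0188 dz 0.0013 roll 69.8
```

>>> {"method": "step_arm", "body": {"commands": [{"fingers": 1, "dx": 0.0035, "dy": 0, "dz": 0.0003, "roll": 5}, {"fingers": 1, "dx": 0.007, "dy": 0, "dz": 0.0003, "roll": 10}, {"fingers": 1, "dx": 0.0095, "dy": 0.0002, "dz": 0.0003, "roll": 15}, {"fingers": 1, "dx": 0.012, "dy": 0.0006, "dz": 0.0003, "roll": 20}, {"fingers": 1, "dx": 0.0145, "dy": 0.0016, "dz": 0.0003, "roll": 25}, {"fingers": 1, "dx": 0.0167, "dy": 0.0028, "dz": 0.0003, "roll": 30}]}}

```text
time: 5.75
tool_pos: [0.4771, 0.0023, 0.1019]
tcp_rot: [2.127, 2.304, 0.007]
wrist_force: [3.2, -2.6, 6.8]
width: 0.002
grip_force: 3.3
```

```bash
python3 - <<'E'
from h import *
im,P=pts("wrist");cv2.imwrite("pics/w2.png",im)
C=np.array([.5055,.0035]);
go([(C[0]+.030*np.cos(np.radians(-117-a)),C[1]+.030*np.sin(np.radians(-117-a)),.1005,154.6-min(a,80)) for a in range(65,106,5)])
E
```

```text
t 5.8 p [0.477  0.0026 0.1019] yaw 94.4 F [ 1.6 -2.1  7.1]
dx 0.0021 dy -0.0013 dz 0.0014 roll 4.8
dx 0.0046 dy -0.0009 dz 0.0014 roll 9.8
dx 0.0072 dy -0.0003 dz 0.0014 roll 14.8
dx 0.0097 dy 0.0005 dz 0.0014 roll 19.8
dx 0.0120 dy 0.0016 dz 0.0014 roll 19.8
dx 0.0143 dy 0.0029 dz 0.0014 roll 19.8
dx 0.0165 dy 0.0043 dz 0.0014 roll 19.8
dx 0.0185 dy 0.0060 dz 0.0014 roll 19.8
dx 0.0204 dy 0.0078 dz 0.0014 roll 19.8
```

View pics/w2.png

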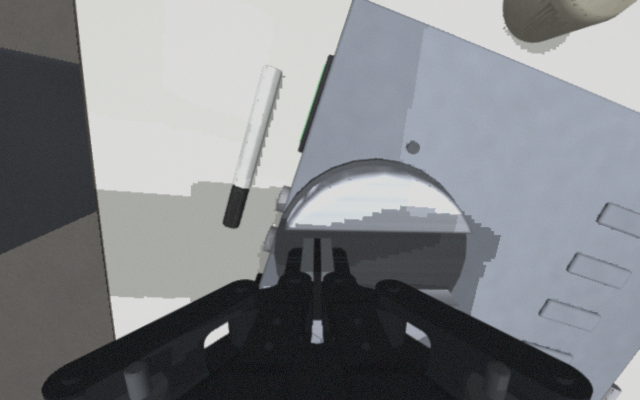

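The slot has turned with the fingers and now lies level at about (300–465, 232). The front panel edge, from (355,0) to (265,270), shows roughly 20° still to go. The fingertips at (318,240) are against its wall.

>>> {"method": "step_arm", "body": {"commands": [{"fingers": 1, "dx": 0.002, "dy": -0.0005, "dz": 0.0008, "roll": 5}, {"fingers": 1, "dx": 0.0045, "dy": -0.0005, "dz": 0.0008, "roll": 10}, {"fingers": 1, "dx": 0.007, "dy": 0, "dz": 0.0008, "roll": 15}, {"fingers": 1, "dx": 0.0095, "dy": 0.0005, "dz": 0.0008, "roll": 20}, {"fingers": 1, "dx": 0.012, "dy": 0.0015, "dz": 0.0008, "roll": 20}]}}

```text
time: 6.42
tool_pos: [0.4778, 0.0132, 0.1018]
tcp_rot: [2.49, 1.903, 0.006]
wrist_force: [-1.2, -9.2, 11.1]
width: 0.001
grip_force: 5.8
```

```bash
python3 - <<'E'
from h import *
im,P=pts("wrist");cv2.imwrite("pics/w3.png",im)
C=np.array([.5055,.0035]);
go([(C[0]+.030*np.cos(np.radians(-117-a)),C[1]+.030*np.sin(np.radians(-117-a)),.1005,154.6-min(a,80)) for a in range(85,106,5)])
E
```

```text
t 6.47 p [0.4778 0.0133 0.1018] yaw 74.8 F [-0.  -7.4 10.9]
dx 0.0013 dy -0.0005 dz 0.0013 roll 0.2
dx 0.0039 dy -0.0001 dz 0.0013 roll 0.2
dx 0.0065 dy 0.0006 dz 0.0013 roll 0.2
dx 0.0089 dy 0.0014 dz 0.0013 roll 0.2
dx 0.0113 dy 0.0025 dz 0.0013 roll 0.2
```

View pics/w3.png

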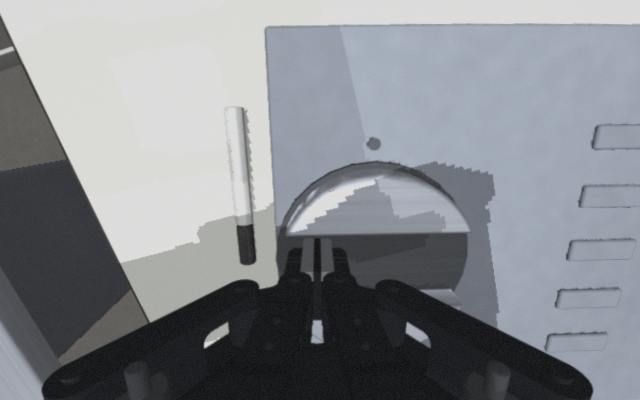

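The slot edge (290–468, 233) is now parallel to the panel's side edge at row 26, so the fastener is at or near its stop, and the side force has risen. I'll push a little further to make sure.

>>> {"method": "step_arm", "body": {"commands": [{"fingers": 1, "dx": 0.0015, "dy": 0, "dz": 0, "roll": 1}, {"fingers": 1, "dx": 0.003, "dy": 0, "dz": 0, "roll": 2}, {"fingers": 1, "dx": 0.003, "dy": 0, "dz": 0, "roll": 2}, {"fingers": 1, "dx": 0.003, "dy": 0, "dz": 0, "roll": 2}]}}

```text
time: 6.98
tool_pos: [0.4782, 0.0158, 0.1018]
tcp_rot: [2.523, 1.86, 0.005]
wrist_force: [-1.7, -8.4, 12.3]
width: -0.001
grip_force: 6.1
```

>>> {"method": "step_arm", "body": {"commands": [{"fingers": 1, "dx": 0.0015, "dy": 0, "dz": 0, "roll": 0}, {"fingers": 1, "dx": 0.003, "dy": 0.0005, "dz": 0, "roll": 0}, {"fingers": 1, "dx": 0.003, "dy": 0.0005, "dz": 0, "roll": 0}]}}

```text
time: 7.35
tool_pos: [0.4788, 0.0181, 0.1018]
tcp_rot: [2.523, 1.861, 0.002]
wrist_force: [-3.5, -10.5, 14.9]
width: -0.002
grip_force: 7.1
```

```bash
cat >> h.py <<'E'
def wcheek():
    im,P=pts("wrist");r=np.hypot(P[...,0]-.5055,P[...,1]-.0035)
    mk=((P[...,2]>.112)&(P[...,2]<.125)&(r<.055)).astype(np.uint8);mk[255:]=0
    mk=cv2.morphologyEx(mk,cv2.MORPH_OPEN,np.ones((5,5)))
    k,l,st,_=cv2.connectedComponentsWithStats(mk);i=1+st[1:,4].argmax()
    # lower edge of the cheek = slot wall
    us=np.arange(st[i,0]+12,st[i,0]+st[i,2]-12)
    E=np.array([P[np.nonzero(l[:,u]==i)[0].max()-1,u] for u in us])
    vx,vy,x0,y0=cv2.fitLine((E[:,:2]).astype(np.float32),cv2.DIST_HUBER,0,.001,.001).ravel()
    n=np.array([-vy,vx]);print("wall yaw",np.degrees(np.arctan2(vy,vx)),"dist to axis",n@(np.array([.5055,.0035])-[x0,y0]),st[i])
E
python3 - <<'E'
from h import *
wcheek();go([])
im,P=pts("wrist")
Q=P[(P[...,2]>.09)&(P[...,2]<.103)];print(cv2.minAreaRect((Q[:,:2]*1000).astype(np.float32)))
# panel left side edge
E=[]
for u in range(300,630,5):
    v=np.nonzero((P[:,u,2]>.09)&(P[:,u,2]<.105))[0]
    if len(v):E.append(P[v.min()+1,u,:2])
vx,vy,x0,y0=cv2.fitLine(np.array(E,np.float32),cv2.DIST_HUBER,0,.001,.001).ravel();print("panel side yaw",np.degrees(np.arctan2(vy,vx)))
E
```

```text
wall yaw -13.474401 dist to axis -0.01901999498735378 [ 286  181  185   74 8667]
t 7.4 p [0.4788 0.0181 0.1017] yaw 72.8 F [ -2.8 -10.1  15.1]
((565.4325561523438, -13.107711791992188), (220.84153747558594, 226.5922088623047), 75.64140319824219)
panel side yaw -14.340903
```

The slot wall's yaw of -13.5° is within 1° of the panel side's -14.3°, so the fastener is at its stop. I'll ease off the wall and lift out.

>>> {"method": "step_arm", "body": {"commands": [{"fingers": 1, "dx": -0.002, "dy": 0, "dz": -0.001, "roll": 0}, {"fingers": 1, "dx": -0.005, "dy": 0, "dz": -0.003, "roll": 0}, {"fingers": 1, "dx": -0.008, "dy": 0, "dz": -0.01, "roll": 0}, {"fingers": 1, "dx": -0.008, "dy": 0, "dz": -0.04, "roll": 0}, {"fingers": 1, "dx": -0.008, "dy": 0, "dz": -0.09, "roll": 0}, {"fingers": 1, "dx": -0.008, "dy": 0, "dz": -0.12, "roll": 0}, {"fingers": 1, "dx": -0.008, "dy": 0, "dz": -0.12, "roll": 0}]}}

```text
time: 8.32
tool_pos: [0.4754, 0.0127, 0.2217]
tcp_rot: [2.527, 1.861, 0.006]
wrist_force: [0.4, 0.2, -0.4]
width: -0.004
grip_force: 0.0
```

```bash
python3 - <<'E'
from h import *
wcheek();go([])
im,P=pts("top")
m=np.zeros((400,640),np.uint8);cv2.fillPoly(m,[np.array([(345,145),(422,165),(412,205),(328,185)])],1)
Q=P[m>0];Q=Q[np.isfinite(Q).all(1)&(Q[:,2]>.07)&(Q[:,2]<.13)]
A=np.c_[Q[:,:2],np.ones(len(Q))];c=np.linalg.lstsq(A,Q[:,2],rcond=None)[0];print(c)
cv2.imwrite("pics/t3.png",im)
E
```

```text
wall yaw -13.217665 dist to axis -0.019684791874126667 [ 302  143  100   39 2607]
t 8.38 p [0.474  0.0128 0.2196] yaw 72.7 F [ 0.5 -0.3  0.2]
[-0.01131175  0.00301876  0.10411004]
```

View pics/t3.png

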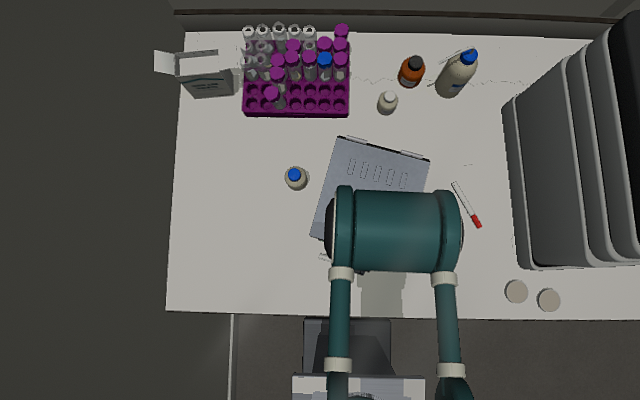

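The panel stays at about 0.012 rad with the fingers clear. The bottle at (295,178) hasn't moved; the arm hides the tape and most of the pen in this view, but nothing touched them.

```bash
python3 -c "
from workcell import *
print(finish_job())"
```

```text
the job is handed in; nothing more can be done
None
```

I pressed the panel flush, turned the fastener clockwise to within about 1° of its stop, and let go. The panel stayed down by itself at about 0.01 rad, and I've handed the job in (no verdict was returned); the bottle hadn't moved, and the arm hid the tape and most of the pen in the last picture, though it never went near them.

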